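Level the sample bridge

TASK

Look which black post is bolted on the support plate, and stand the brass spacer of that same height upright on the plate's green ring mark. Then slide the sample bridge along the table out from under its shelf by its green tab, let go, take it by its black handle (never lift it by the tab) and lay it without dropping it, level and centred, across the post and the spacer, in line with the plate, either way round. Leave the other spacers and everything else where they are.

Things in the scene. Friction and masses are not known exactly. Their poses are not given: they have to be found in the camera images.
- plate: Bolted aluminium support plate on the table, 75 (x) x 220 (y) x 8 mm thick. Origin: centre of its underside; its long axis is its y axis.
- post_seat (a point): Point on the plate's top (8 mm above the table), 65 mm from the plate's centre along its +y: here one of the three black posts is bolted.
- ring_mark (a point): Centre of the green ring mark (46 mm across, flush) on the plate's top, 65 mm from the plate's centre along its -y: the spacer belongs here.
- post_30: Black post, bolted down, 40 mm diameter, 30 mm high, with a thin steel band. Origin: centre of its underside, which is 8 mm above the table. One of the three posts is on the support plate, the other two are spares on a white parking strip farther back; which is which changes.
- post_45: Black post, bolted down, 40 mm diameter, 45 mm high, with a thin steel band. Origin: centre of its underside, which is 8 mm above the table. One of the three posts is on the support plate, the other two are spares on a white parking strip farther back; which is which changes.
- post_60: Black post, bolted down, 40 mm diameter, 60 mm high, with a thin steel band. Origin: centre of its underside, which is 8 mm above the table. One of the three posts is on the support plate, the other two are spares on a white parking strip farther back; which is which changes.
- spacer_30: Loose brass cylindrical spacer, 36 mm diameter, 30 mm high, standing upright on the table. Origin: centre of its underside, z up. The three spacers differ only in height.
- spacer_45: Loose brass cylindrical spacer, 36 mm diameter, 45 mm high, standing upright on the table. Origin: centre of its underside, z up. The three spacers differ only in height.
- spacer_60: Loose brass cylindrical spacer, 36 mm diameter, 60 mm high, standing upright on the table. Origin: centre of its underside, z up. The three spacers differ only in height.
- bridge: Sample bridge: flat aluminium bar 180 (x) x 40 (y) x 10 mm, brass discs on top, about 0.28 kg. On its middle stands a black handle block, 50 (x) x 22 (y) mm, from 10 to 40 mm above the underside. Origin: centre of the bar's underside; x along the bar. It starts flat on the table, pushed under the shelf with only its tab end showing.
- bridge_grip (a point): Point inside the bridge's handle block to grip, 28 mm above the bar's underside, over its centre.
- bridge_tab: Green upright tab fixed to the bridge's -x end: 30 (along x) x 10 (y) x 30 mm high, sticking out beyond the end of the bar (its middle is 105 mm from the bridge's centre). Origin: centre of its underside, level with the bar's underside; axes as the bridge's.
- shelf: Fixed low blue shelf over the bridge, open at its front (its -x face): 190 (x) x 150 (y) mm, underside 54 mm and top 60 mm above the table, closed at sides (134 mm apart inside) and back. A black controller, 70 mm tall, stands on it from 85 mm behind the front edge. Origin: centre of its footprint at table height; the bridge slides out along its -x.
- screwdriver: Bystander: screwdriver, 160 mm long, lying on the table beyond the spacers, at the right.
- micrometer: Bystander: small black block with a steel micrometer barrel, about 95 mm long,, lying farther back than the plate.
- sample_jar: Bystander: amber jar with black lid, 52 mm diameter, 60 mm tall.
Things that resemble listed ones, but are neither listed nor needed, are in the scene too. Leave any red look-alike of the spacer_45 alone.

How it is judged:
On the way:
1. the spacer as high as the post on the plate stands upright on the green ring mark, let go (((horizontal distance between post_30 and post_seat below 0.01 m and horizontal distance between spacer_30 and ring_mark below 0.012 m and height (world z) of spacer_30 below 0.012 m and angle between spacer_30's own z axis and vertical below 0.06 rad and contact force between the fingers and spacer_30 below 0.1 N) or (horizontal distance between post_45 and post_seat below 0.01 m and horizontal distance between spacer_45 and ring_mark below 0.012 m and height (world z) of spacer_45 below 0.012 m and angle between spacer_45's own z axis and vertical below 0.06 rad and contact force between the fingers and spacer_45 below 0.1 N) or (horizontal distance between post_60 and post_seat below 0.01 m and horizontal distance between spacer_60 and ring_mark below 0.012 m and height (world z) of spacer_60 below 0.012 m and angle between spacer_60's own z axis and vertical below 0.06 rad and contact force between the fingers and spacer_60 below 0.1 N)) and height (world z) of bridge below 0.025 m), for 0.2 s.
At the end, for the whole second after the job is handed in: Matching spacer upright on the plate within 12 mm of the ring mark's centre; bridge resting on that spacer and the plate's post, right way up, level within 2 degrees, centred over the plate within 15 mm, in line with its long axis within 7 degrees (either way round), at rest (((horizontal distance between post_30 and post_seat below 0.01 m and horizontal distance between spacer_30 and ring_mark below 0.012 m and height (world z) of spacer_30 below 0.012 m and angle between spacer_30's own z axis and vertical below 0.06 rad and contact force between bridge and post_30 above 0.2 N and contact force between bridge and spacer_30 above 0.2 N) or (horizontal distance between post_45 and post_seat below 0.01 m and horizontal distance between spacer_45 and ring_mark below 0.012 m and height (world z) of spacer_45 below 0.012 m and angle between spacer_45's own z axis and vertical below 0.06 rad and contact force between bridge and post_45 above 0.2 N and contact force between bridge and spacer_45 above 0.2 N) or (horizontal distance between post_60 and post_seat below 0.01 m and horizontal distance between spacer_60 and ring_mark below 0.012 m and height (world z) of spacer_60 below 0.012 m and angle between spacer_60's own z axis and vertical below 0.06 rad and contact force between bridge and post_60 above 0.2 N and contact force between bridge and spacer_60 above 0.2 N)) and horizontal distance between bridge and plate below 0.015 m and angle between the x axis of bridge and the y axis of plate, either way round below 0.12 rad and angle between bridge's own z axis and vertical below 0.035 rad and linear speed of bridge below 0.01 m/s); the robot touches nothing.
It fails at once if the bridge is lifted (25 mm or more) while the fingers hold its tab (contact force between the fingers and bridge_tab above 0.5 N and height (world z) of bridge above 0.025 m).
It fails at once if the bridge falls: faster than 0.4 m/s, out of the fingers (contact force between the fingers and bridge below 0.1 N and linear speed of bridge above 0.4 m/s).
It fails at once if a spacer of another height than the post on the plate is moved by more than 30 mm ((distance of spacer_30 from where it was at the start of the episode above 0.03 m and horizontal distance between post_30 and post_seat above 0.03 m) or (distance of spacer_45 from where it was at the start of the episode above 0.03 m and horizontal distance between post_45 and post_seat above 0.03 m) or (distance of spacer_60 from where it was at the start of the episode above 0.03 m and horizontal distance between post_60 and post_seat above 0.03 m)).
It fails at once if a bystander (screwdriver, micrometer, jar) is moved by more than 30 mm (distance of any of screwdriver, micrometer, sample_jar from where it was at the start of the episode above 0.03 m).
It also fails if it takes over 62 s, if anything falls off the work surface, if the arm or the gripper's body presses on something with over 40 N, if the wrist force passes 120 N, or if a joint passes its speed limit or range.

ROBOT

A 7-joint arm with a two-finger parallel gripper is mounted at the origin on the work surface. World frame = base frame: x ahead of the robot, y to its left, z up, the work surface at z = 0. Lengths are in m, angles in rad, forces in N, time in s.
With the tool pointing down it reaches from about 0.4 to 0.875 m from the base axis. Payload 6.5 kg.
Tool frame: the origin (TCP) lies on the centre line of the jaws, within the pads' length; the fingertips stand ahead of it and the grasp point (between the pads) lies 11 mm behind it (arm.tip_reach is the z of the fingertips in the tool frame, in m); z points along the fingers, y is the direction in which the jaws open and shut (so a half turn about z gives the same grasp; the last joint's range is limited). The gripper opens to 85 mm and grips with 20 to 120 N. Pads are 22 mm wide; open, the fingers measure 114 mm over their backs; the gripper's body (76 mm by 85 mm) begins 54 mm behind the grasp point. The pads swing forward as they close: fully open they stand 13 mm farther back than shut.
Start: joints at [1.126, 0.536, -0.004, 1.538, 0.003, 1.067, -0.071], TCP at [0.24, -0.604, 0.213] pointing down, gripper open.
Joint ranges: [-2.7, 2.7], [-0.37, 2.16], [-1.27, 1.26], [0.24, 2.4], [-1.31, 4.45], [0.19, 1.91], [-2.76, 2.76]. Speed limits (rad/s): [2.39, 2.39, 3.14, 3.14, 3.14, 3.14, 3.14].

INTERFACE

Orientations are given as a unit quaternion [w, x, y, z].
In Python, from workcell import arm gives the robot as it stands.
- The arm moves only by the tool move_arm, never from a script. Its argument "plan" is a list of rows, each an object of numbers: "dx", "dy", "dz": the shift along the tool's x, y, z in mm; "ax", "ay", "az": the turn, a rotation vector about the tool's x, y, z in degrees. In form: [{"dx": .., "dy": .., "dz": .., "ax": .., "ay": .., "az": ..}, ...]. A call has 1 to 10 rows; each row is the pose to reach, as a shift and turn from the pose commanded when the call began, along the tool's axes at that moment; what a row does not reach only later rows make up. A row lasts 1/8 s, in which the tool goes at most 62.5 mm and 10.7 degrees, less where a joint would pass 70% of its speed; a pose out of reach is approached as far as the arm can. A call with a gripper value outside its range is refused whole. "grip" is the opening, from 0 (shut) to 1 (fully open), set as the call begins (left out, the last holds). The fingers move at their own pace and stop on an object; "squeeze" is the grip in N (left out, the last holds). Time passes only in rows, so rows that repeat a pose let the fingers close. It gives the time, the measured TCP pose, the force and the opening at its end, in the units of the state.
- arm.get_state(): the state, without advancing time (a new reading comes with each control period).
- arm.capture(name): name is "scene" or "top" or "wrist"; returns a dict with "pixels" (384x512x3 uint8, red, green, blue), "range_z" (384x512 float32, m along the optical axis (not along the pixel's ray), 0 where there is no reading), "vfov" (degrees; the focal length in pixels is half the picture's height over the tangent of half this angle, whatever the lens; pixels are square), "cx", "cy" (the principal point, pixels), "rvec" (rotation vector, rad) and "tvec" (3), from world to camera coordinates, as OpenCV has them; the wrist camera has in their place "tool_from_camera" (4x4, takes a point from camera to tool coordinates, whose origin is the TCP and whose axes are the flange's). Camera axes: x right, y down, z forward; pixel columns grow to the right and rows downward; lengths in m; the calibration is good to about 2 mm. A picture is of the moment at which its call begins: read the wrist's pose just before it.
- arm.hand_in(): hands the job in, once; it reports no verdict.
Trained networks look in the newest picture that a camera, given by its name, has taken for a name from the list of things; names that differ only in an ending like _2 or _b are one class to them, and where a whole thing is asked for, a point or a joint stands for the part that bears it (a point fixed in the world has none). Each returns a list of dicts, best first, with "conf" (0 to 1); they miss things now and then, are a little off and sometimes report something else, mostly with a low value. They report only what shows in the picture. A call takes as long as a camera call. They do not tell look-alikes from the thing itself.
- arm.search_frame(target, camera): "point" ([x, y, z] in m, in the coordinates of the camera as it stood for that picture, good to about 4 mm: the middle of the surface that is visible of it).
The state is a dict: "clock": time; "joint_pos": joint angles; "qvel": joint speeds; "joint_torque": joint torques, N m; "tcp_pos": TCP position; "ee_rot": TCP orientation; "contact_force": force on the tool from outside, world axes, zero at the start; "moment": the same for the moment, N m; "gripper_width": finger opening in m.
Only numpy, scipy, OpenCV 4.12 (cv2) and the standard library are available. Lean on these libraries where they do the work, as an engineer would, in place of code of your own. Each camera call takes 0.05 s, during which the arm holds its last target. There are 200 camera calls.

## Working session

There is one attempt and no reset: what is moved stays moved. The work goes in short steps, Python scripts to look and compute and a tool call to move; the robot and the scene stay as the last step left them, time stands still between calls to the robot, and variables do not carry over. Pictures are saved under pics/ and viewed, about 8 in all and at most 12, crops included, and the job is handed in when it is done.

Besides the shell and the picture viewer there is one more tool, called after ">>>" by a JSON object that holds its "name" and its "arguments". move_arm: Moves the arm, as the interface text tells. Its arguments: {"type":"object","properties":{"plan":{"type":"array","items":{"type":"object","properties":{"dx":{"type":"number"},"dy":{"type":"number"},"dz":{"type":"number"},"ax":{"type":"number"},"ay":{"type":"number"},"az":{"type":"number"}}}},"grip":{"type":"number"},"squeeze":{"type":"number"}},"required":["plan"]}

```bash
mkdir -p pics
cat > h.py <<'E'
import numpy as np, cv2
from scipy.spatial.transform import Rotation as R
from workcell import arm
def cam(n):
    s=arm.get_state(); c=arm.capture(n); h,w=c["range_z"].shape
    f=h/2/np.tan(np.radians(c["vfov"])/2)
    if n=="wrist":
        T=np.eye(4); q=np.array(s["ee_rot"]); T[:3,:3]=R.from_quat(q[[1,2,3,0]]).as_matrix(); T[:3,3]=s["tcp_pos"]
        T=T@np.array(c["tool_from_camera"])
    else:
        T=np.eye(4); r=R.from_rotvec(c["rvec"]).as_matrix(); T[:3,:3]=r.T; T[:3,3]=-r.T@np.array(c["tvec"])
    v,u=np.mgrid[:h,:w]; z=c["range_z"]
    P=np.stack([(u-c["cx"])/f*z,(v-c["cy"])/f*z,z],-1)@T[:3,:3].T+T[:3,3]
    P[z==0]=np.nan
    return c["pixels"],P,T
def save(n,im): cv2.imwrite("pics/"+n+".png",cv2.cvtColor(im,cv2.COLOR_RGB2BGR))
E
python3 - <<'E'
from h import *
ims=[]
for n in("top","scene"):
    im,P,T=cam(n); save(n,im); np.savez(n,im=im,P=P,T=T)
    for t in["plate","post_30","post_45","post_60","spacer_30","spacer_45","spacer_60","bridge","bridge_tab","shelf","screwdriver","micrometer","sample_jar","ring_mark"]:
        try:
            print(n,t,[(np.round(T[:3,:3]@np.array(d["point"])+T[:3,3],3).tolist(),round(d["conf"],2)) for d in arm.search_frame(t,n)[:4]])
        except Exception as e: print(t,e)
print(arm.get_state(),arm.tip_reach)
E
```

```text
top plate [([0.561, -0.037, 0.008], 0.71), ([0.693, 0.221, 0.078], 0.5)]
top post_30 [([0.72, -0.006, 0.038], 0.77), ([0.552, 0.037, 0.056], 0.68), ([0.726, -0.103, 0.074], 0.57)]
top post_45 [([0.72, -0.006, 0.038], 0.77), ([0.552, 0.037, 0.056], 0.68), ([0.726, -0.103, 0.074], 0.57)]
top post_60 [([0.72, -0.006, 0.038], 0.77), ([0.552, 0.037, 0.056], 0.68), ([0.726, -0.103, 0.074], 0.57)]
top spacer_30 [([0.508, -0.244, 0.045], 0.82), ([0.51, -0.314, 0.051], 0.76), ([0.406, -0.331, 0.032], 0.74), ([0.613, -0.306, 0.06], 0.74)]
top spacer_45 [([0.508, -0.244, 0.045], 0.82), ([0.51, -0.314, 0.051], 0.76), ([0.406, -0.331, 0.032], 0.74), ([0.613, -0.306, 0.06], 0.74)]
top spacer_60 [([0.508, -0.244, 0.045], 0.82), ([0.51, -0.314, 0.051], 0.76), ([0.406, -0.331, 0.032], 0.74), ([0.613, -0.306, 0.06], 0.74)]
top bridge [([0.584, 0.262, 0.014], 0.71)]
top bridge_tab [([0.555, 0.255, 0.029], 0.7), ([0.69, 0.221, 0.079], 0.49)]
top shelf [([0.695, 0.223, 0.078], 0.9)]
top screwdriver [([0.444, -0.403, 0.023], 0.81)]
top micrometer [([0.696, 0.087, 0.022], 0.62)]
top sample_jar [([0.611, -0
[... 1255 characters left out ...]
, 'joint_pos': array([ 1.12578772,  0.53644795, -0.00439878,  1.53791542,  0.00258043,
        1.06728709, -0.07115943]), 'qvel': array([-0.00024877, -0.00113904,  0.00092845, -0.0001207 ,  0.00112439,
       -0.00081787, -0.00125746]), 'joint_torque': array([-6.86409044e-05, -5.83325350e+01,  1.04789179e+00, -2.59438115e+01,
        1.24971269e-02,  1.78223927e-03, -7.84315205e-06]), 'tcp_pos': array([ 0.24037605, -0.6038999 ,  0.21275277]), 'ee_rot': array([-2.36600076e-05,  9.82110289e-01,  1.88306609e-01, -1.25012614e-05]), 'contact_force': array([ 0.10932844, -0.12937015, -0.13509953]), 'moment': array([-0.00607309,  0.00831504, -0.04668468]), 'gripper_width': 0.08539412560504406} 0.008
```

View pics/top.png

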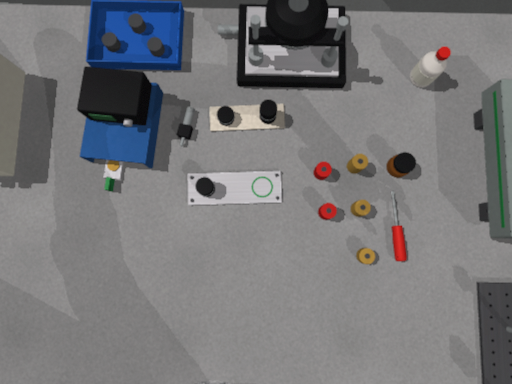

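View pics/scene.png

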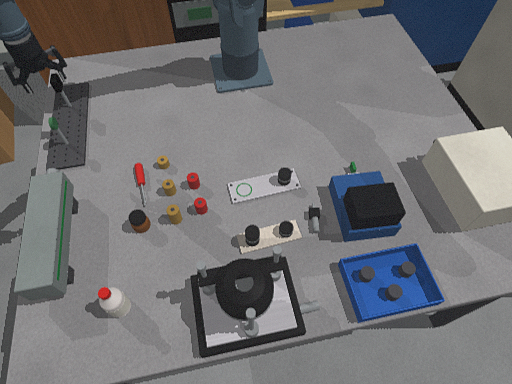

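The top picture shows the plate at (235,188), with a post at (205,187) and the ring at (262,187). The brass spacers are at (359,163), (362,208) and (367,256). The red look-alikes are at (323,171) and (328,212). The green tab is at (109,183). The heights suggest the plate's post is the 45, so I want the middle brass spacer at (362,208). Next I'll measure these precisely.

Run:
```python
from h import *
from scipy.optimize import least_squares
d=np.load("top.npz"); im,P,T=d["im"],d["P"],d["T"]
def box(x,y,r,z0,z1): return (abs(P[...,0]-x)<r)&(abs(P[...,1]-y)<r)&(P[...,2]>z0)&(P[...,2]<z1)
print("cam",T[:3,3])
for n,x,y in[("post",.552,.035),("sparea",.72,-.006),("spareb",.728,-.103),("s1",.51,-.314),("s2",.406,-.331),("s3",.615,-.31),("red1",.508,-.244),("red2",.6,-.235),("jar",.611,-.409)]:
    m=box(x,y,.04,.02,.09); z=P[m][:,2]; top=np.percentile(z,75); q=P[m&(abs(P[...,2]-top)<.006)]
    (c,r)=cv2.minEnclosingCircle(q[:,:2].astype(np.float32)); print(n,len(q),"ztop",top.round(4),"c",np.round(c,4),r,q[:,:2].mean(0).round(4))
print("table z near",np.nanmedian(P[250:300,200:300,2]))
hsv=cv2.cvtColor(im,cv2.COLOR_RGB2HSV)
# plate outline
m=np.zeros(im.shape[:2],np.uint8); m[165:210,183:287]=255; pm=(m>0)&(hsv[...,2]>150)
pts=P[pm]; pts=pts[np.isfinite(pts[:,0])]; print("plate z",np.median(pts[:,2]))
r=cv2.minAreaRect(pts[:,:2].astype(np.float32)); print("plate",r)
g=(hsv[...,0]>45)&(hsv[...,0]<85)&(hsv[...,1]>100)&(hsv[...,2]>50)
a=g.copy(); a[:, :240]=0; a[:,290:]=0; a[:165]=0;a[210:]=0
q=P[a][:,:2]; f=least_squares(lambda p:np.hypot(q[:,0]-p[0],q[:,1]-p[1])-p[2],[q[:,0].mean(),q[:,1].mean(),.022]); print("ring",f.x,a.sum())
a=g.copy(); a[:,:98]=0;a[:,122:]=0;a[:160]=0;a[200:]=0
q=P[a]; print("tab",a.sum(),np.nanmedian(q,0),np.nanmin(q,0),np.nanmax(q,0)); print(cv2.minAreaRect(q[q[:,2]>.02][:,:2].astype(np.float32)))
b=(hsv[...,0]>100)&(hsv[...,0]<125)&(hsv[...,1]>120)&(P[...,2]>.052)&(P[...,2]<.07); b[:, :75]=0;b[:,170:]=0;b[:70]=0;b[175:]=0
q=P[b][:,:2].astype(np.float32); print("shelf",b.sum(),cv2.minAreaRect(q)); print(cv2.boxPoints(cv2.minAreaRect(q)).round(3))
s=np.load("scene.npz"); si=s["im"]
o=np.hstack([cv2.resize(im[140:270,300:430],(390,390)),cv2.resize(im[90:210,70:190],(390,390))])
save("crop1",o)
```

```text
cam [ 0.42169858 -0.09016034  0.93505125]
post 242 ztop 0.0547 c [0.5531 0.0351] 0.020003246143460274 [0.5527 0.035 ]
sparea 219 ztop 0.0401 c [ 0.7255 -0.0041] 0.02057376317679882 [ 0.7251 -0.0047]
spareb 244 ztop 0.0695 c [ 0.732  -0.1046] 0.02008426934480667 [ 0.7314 -0.1041]
s1 207 ztop 0.0463 c [ 0.5136 -0.3192] 0.01808345876634121 [ 0.5136 -0.319 ]
s2 206 ztop 0.0315 c [ 0.4066 -0.3319] 0.0180178415030241 [ 0.4062 -0.3314]
s3 199 ztop 0.0615 c [ 0.6152 -0.3119] 0.01808011159300804 [ 0.6147 -0.3114]
red1 201 ztop 0.0465 c [ 0.5045 -0.2435] 0.01801932044327259 [ 0.5046 -0.2435]
red2 192 ztop 0.0465 c [ 0.5981 -0.2331] 0.017828745767474174 [ 0.5981 -0.2326]
jar 335 ztop 0.0612 c [ 0.615  -0.4133] 0.023584844544529915 [ 0.6151 -0.4124]
table z near 0.0006468261565850675
plate z 0.008888858005768663
plate ((0.5556546449661255, -0.029670007526874542), (0.07595179975032806, 0.22177357971668243), 2.9629175662994385)
ring [ 0.55899035 -0.09545326  0.02295826] 28
tab 99 [0.55444433 0.25761095 0.02667635] [0.54169944 0.25486903 0.00202337] [0.56865577 0.26494504 0.03451088]
((0.5552170276641846, 0.260229229927063), (0.009154535830020905, 0.027111468836665154), 85.99716186523438)
shelf 2743 ((0.6986233592033386, 0.2341611534357071), (0.15027152001857758, 0.1889665573835373), 85.16815948486328)
[[0.598 0.167]
 [0.786 0.151]
 [0.799 0.301]
 [0.611 0.317]]
```

View pics/crop1.png

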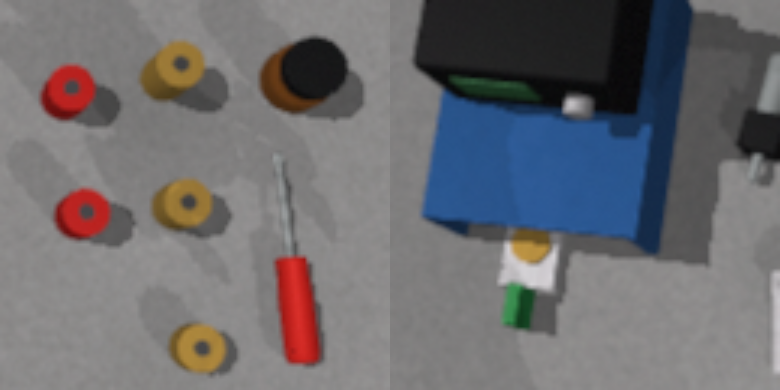

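The right crop panel shows the tab and bar end sticking out of the shelf. The left panel shows brass spacers at (175,70), (183,203) and (200,347), and red look-alikes at (70,92) and (83,213). The post top is at about 53 mm, which makes it post_45, so I'll use the middle brass spacer at (0.514,-0.319), whose top measures 46 mm.

```bash
cat >> h.py <<'E'
def go(x,y,z,psi):
    s=arm.get_state(); q=np.array(s["ee_rot"]); M=R.from_quat(q[[1,2,3,0]]).as_matrix()
    c,n=np.cos(np.radians(psi)),np.sin(np.radians(psi))
    G=np.array([[c,n,0],[n,-c,0],[0,0,-1]])
    d=M.T@(np.array([x,y,z])-s["tcp_pos"])*1000; a=np.degrees(R.from_matrix(M.T@G).as_rotvec())
    print("d",d.round(1),"a",a.round(1),"t",round(s["clock"],2),"tcp",np.round(s["tcp_pos"],4),"j",np.round(s["joint_pos"],2),"w",round(s["gripper_width"],4))
E
python3 -c "
from h import *
go(.514,-.319,.17,90)"
```

```text
d [ 359.6 -163.5   42.8] a [ -0.   -0.  -68.3] t 1.5 tcp [ 0.2404 -0.6039  0.2128] j [ 1.13  0.54 -0.    1.54  0.    1.07 -0.07] w 0.0854
```

>>> {"name": "move_arm", "arguments": {"plan": [{"dx": 360, "dy": -163.5, "dz": 43, "az": -68.3}, {"dx": 360, "dy": -163.5, "dz": 43, "az": -68.3}, {"dx": 360, "dy": -163.5, "dz": 43, "az": -68.3}, {"dx": 360, "dy": -163.5, "dz": 43, "az": -68.3}, {"dx": 360, "dy": -163.5, "dz": 43, "az": -68.3}, {"dx": 360, "dy": -163.5, "dz": 43, "az": -68.3}, {"dx": 360, "dy": -163.5, "dz": 43, "az": -68.3}, {"dx": 360, "dy": -163.5, "dz": 43, "az": -68.3}, {"dx": 360, "dy": -163.5, "dz": 43, "az": -68.3}], "grip": 0.75}}

```text
invalid input at $.plan[0]: expected keys dx, dy, dz, ax, ay, az
```

Run:
```python
from h import *
im,P,T=cam("wrist"); save("w1",im); print(T[:3,3])
m=(abs(P[...,0]-.514)<.045)&(abs(P[...,1]+.319)<.045)&(P[...,2]>.035)&(P[...,2]<.056)
if m.sum(): print(m.sum(),np.median(P[m],0),cv2.minEnclosingCircle(P[m][:,:2].astype(np.float32)))
go(.514,-.319,.02,90)
```

```text
[ 0.31734038 -0.57291454  0.3724272 ]
d [ 359.6 -163.5  192.8] a [  0.    0.  -68.3] t 1.55 tcp [ 0.2404 -0.6039  0.2128] j [ 1.13  0.54 -0.    1.54  0.    1.07 -0.07] w 0.0849
```

View pics/w1.png

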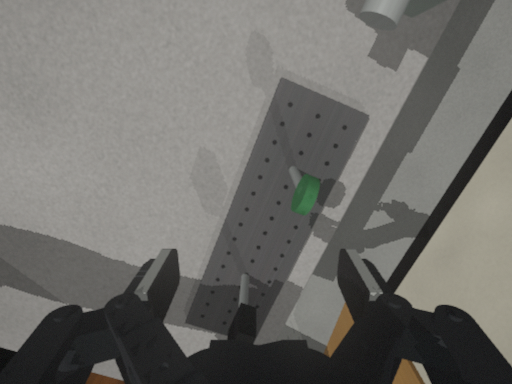

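The move was refused because every row needs all six keys, so this picture was taken from the start pose. It shows only the perforated board at (280,200).

>>> {"name": "move_arm", "arguments": {"plan": [{"dx": 360, "dy": -163.5, "dz": 43, "ax": 0, "ay": 0, "az": -68.3}, {"dx": 360, "dy": -163.5, "dz": 43, "ax": 0, "ay": 0, "az": -68.3}, {"dx": 360, "dy": -163.5, "dz": 43, "ax": 0, "ay": 0, "az": -68.3}, {"dx": 360, "dy": -163.5, "dz": 43, "ax": 0, "ay": 0, "az": -68.3}, {"dx": 360, "dy": -163.5, "dz": 43, "ax": 0, "ay": 0, "az": -68.3}, {"dx": 360, "dy": -163.5, "dz": 43, "ax": 0, "ay": 0, "az": -68.3}, {"dx": 360, "dy": -163.5, "dz": 43, "ax": 0, "ay": 0, "az": -68.3}, {"dx": 360, "dy": -163.5, "dz": 43, "ax": 0, "ay": 0, "az": -68.3}, {"dx": 360, "dy": -163.5, "dz": 43, "ax": 0, "ay": 0, "az": -68.3}], "grip": 0.75}}

```text
clock: 2.68
tcp_pos: [0.5128, -0.3212, 0.1698]
ee_rot: [0.0, 0.709, 0.706, -0.001]
contact_force: [0.0, -0.4, -0.0]
gripper_width: 0.0643
```

Run:
```python
from h import *
im,P,T=cam("wrist"); save("w2",im); print(T[:3,3])
m=(abs(P[...,0]-.514)<.035)&(abs(P[...,1]+.319)<.035)&(P[...,2]>.035)&(P[...,2]<.056)
if m.sum(): print(m.sum(),np.median(P[m],0),cv2.minEnclosingCircle(P[m][:,:2].astype(np.float32)))
go(.514,-.319,.02,90)
```

```text
[ 0.51210573 -0.23698098  0.32931806]
872 [ 0.51013583 -0.32128202  0.04374356] ((0.5100604295730591, -0.32233768701553345), 0.018043216317892075)
d [  2.7   1.4 149.8] a [-0.1  0.1 -0.3] t 2.73 tcp [ 0.5127 -0.3215  0.1698] j [ 0.74  0.53 -0.35  1.68  0.21  0.96  0.31] w 0.0644
```

View pics/w2.png

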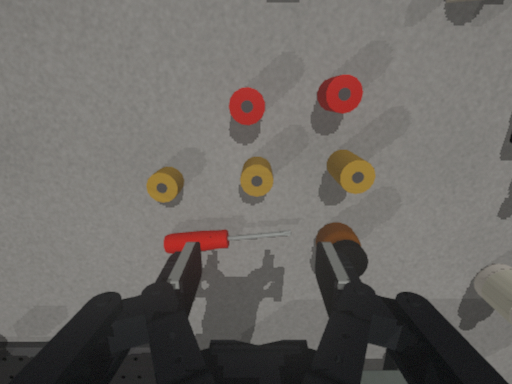

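The spacer row shows clearly: the 30 at (163,185), the target 45 at (257,178) and the 60 at (352,172). Grasping the middle one.

>>> {"name": "move_arm", "arguments": {"plan": [{"dx": 0.5, "dy": -1, "dz": 60, "ax": 0, "ay": 0, "az": 0}, {"dx": 0.5, "dy": -1, "dz": 110, "ax": 0, "ay": 0, "az": 0}, {"dx": 0.5, "dy": -1, "dz": 150, "ax": 0, "ay": 0, "az": 0}, {"dx": 0.5, "dy": -1, "dz": 150, "ax": 0, "ay": 0, "az": 0}]}}

```text
clock: 3.22
tcp_pos: [0.5098, -0.3189, 0.0172]
ee_rot: [-0.003, 0.708, 0.706, -0.001]
contact_force: [0.4, -0.0, 0.9]
gripper_width: 0.0644
```

>>> {"name": "move_arm", "arguments": {"plan": [{"dx": 0, "dy": 0, "dz": 0, "ax": 0, "ay": 0, "az": 0}, {"dx": 0, "dy": 0, "dz": 0, "ax": 0, "ay": 0, "az": 0}, {"dx": 0, "dy": 0, "dz": 0, "ax": 0, "ay": 0, "az": 0}, {"dx": 0, "dy": 0, "dz": 0, "ax": 0, "ay": 0, "az": 0}], "grip": 0.3, "squeeze": 40}}

```text
clock: 3.72
tcp_pos: [0.5145, -0.3197, 0.0222]
ee_rot: [0.002, 0.707, 0.707, 0.0]
contact_force: [-1.5, -0.1, 6.2]
gripper_width: 0.0326
```

>>> {"name": "move_arm", "arguments": {"plan": [{"dx": 0, "dy": 0, "dz": -40, "ax": 0, "ay": 0, "az": 0}, {"dx": 0, "dy": 0, "dz": -90, "ax": 0, "ay": 0, "az": 0}, {"dx": 0, "dy": 0, "dz": -90, "ax": 0, "ay": 0, "az": 0}]}}

```text
clock: 4.1
tcp_pos: [0.5169, -0.3203, 0.1153]
ee_rot: [0.005, 0.707, 0.707, 0.001]
contact_force: [0.7, -0.4, -1.3]
gripper_width: 0.033
```

Run:
```python
from h import *
im,P,T=cam("wrist")
tool=arm.get_state()["tcp_pos"]
m=(abs(P[...,0]-.512)<.03)&(abs(P[...,1]+.321)<.03)&(P[...,2]>.09)
h=cv2.cvtColor(im,cv2.COLOR_RGB2HSV); m&=(h[...,0]>12)&(h[...,0]<32)&(h[...,1]>100)
print(m.sum(), np.median(P[m],0) if m.sum() else 0, np.percentile(P[m],[2,98],axis=0) if m.sum() else 0)
go(.559,-.0955,.060,90)
```

```text
3722 [ 0.51366276 -0.31336614  0.13694501] [[ 0.4989188  -0.33742413  0.09701493]
 [ 0.53038851 -0.30491236  0.13937032]]
d [224.1  43.7  52.3] a [ 0.3  0.2 -0. ] t 4.15 tcp [ 0.515  -0.3195  0.1127] j [ 0.72  0.6  -0.33  1.73  0.25  0.85  0.28] w 0.0331
```

>>> {"name": "move_arm", "arguments": {"plan": [{"dx": 222, "dy": 42, "dz": 0, "ax": 0, "ay": 0, "az": 0}, {"dx": 222, "dy": 42, "dz": 0, "ax": 0, "ay": 0, "az": 0}, {"dx": 222, "dy": 42, "dz": 0, "ax": 0, "ay": 0, "az": 0}, {"dx": 222, "dy": 42, "dz": 0, "ax": 0, "ay": 0, "az": 0}, {"dx": 222, "dy": 42, "dz": 0, "ax": 0, "ay": 0, "az": 0}, {"dx": 222, "dy": 42, "dz": 0, "ax": 0, "ay": 0, "az": 0}, {"dx": 222, "dy": 42, "dz": 0, "ax": 0, "ay": 0, "az": 0}]}}

```text
clock: 5.03
tcp_pos: [0.5547, -0.0982, 0.1093]
ee_rot: [-0.0, 0.708, 0.706, -0.001]
contact_force: [-0.0, -0.2, -0.4]
gripper_width: 0.0334
```

Run:
```python
from h import *
from scipy.optimize import least_squares
im,P,T=cam("wrist"); save("w3",im)
hsv=cv2.cvtColor(im,cv2.COLOR_RGB2HSV)
g=(hsv[...,0]>45)&(hsv[...,0]<85)&(hsv[...,1]>100)&(abs(P[...,2]-.008)<.01)&(np.hypot(P[...,0]-.559,P[...,1]+.0955)<.04)
q=P[g][:,:2]; print("ring px",len(q))
if len(q)>5:
    f=least_squares(lambda p:np.hypot(q[:,0]-p[0],q[:,1]-p[1])-.0225,[.559,-.0955]); print("ring",f.x, q.min(0),q.max(0))
m=(np.hypot(P[...,0]-.553,P[...,1]-.035)<.035)&(P[...,2]>.045)&(P[...,2]<.065)
print("post",m.sum(),cv2.minEnclosingCircle(P[m][:,:2].astype(np.float32)) if m.sum() else 0)
m=(abs(P[...,2]-.008)<.004)&(hsv[...,1]<60)&(hsv[...,2]>140)&(abs(P[...,0]-.556)<.06)&(abs(P[...,1]+.03)<.13)
q=P[m][:,:2]; print("plate",m.sum(),cv2.minAreaRect(q.astype(np.float32)))
m=(hsv[...,0]>12)&(hsv[...,0]<32)&(hsv[...,1]>100)&(P[...,2]>.09)
print("brass",np.percentile(P[m],[2,98],axis=0))
go(.559,-.0955,.0285,90)
```

```text
ring px 269
ring [ 0.55597189 -0.09637953] [ 0.53242144 -0.11863975] [ 0.57976485 -0.07236253]
post 2748 ((0.5494793653488159, 0.0326446108520031), 0.019938813522458076)
plate 12231 ((0.552998423576355, -0.0399022176861763), (0.07440013438463211, 0.20197026431560516), 3.0909407138824463)
brass [[ 0.53550985 -0.11569682  0.09355084]
 [ 0.56850848 -0.08294115  0.13389576]]
d [ 2.6  4.2 81. ] a [-0.   0.  -0.1] t 5.08 tcp [ 0.5549 -0.098   0.1095] j [ 0.37  0.55 -0.36  1.83  0.26  0.8  -0.13] w 0.0333
```

View pics/w3.png

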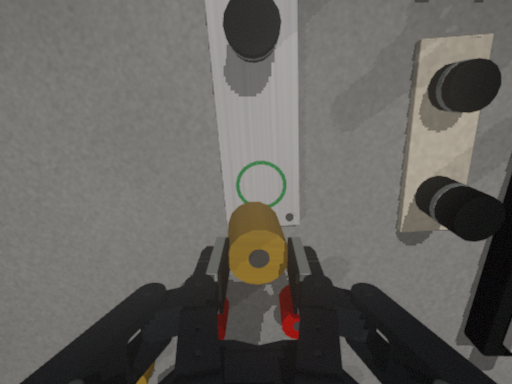

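Spacer held at (258,258), and the ring centre is at (262,185). Both measurements call for about +4 mm in x and +2.7 mm in y. Lowering.

>>> {"name": "move_arm", "arguments": {"plan": [{"dx": 2.7, "dy": 4, "dz": 40, "ax": 0, "ay": 0, "az": 0}, {"dx": 2.7, "dy": 4, "dz": 65, "ax": 0, "ay": 0, "az": 0}, {"dx": 2.7, "dy": 4, "dz": 75, "ax": 0, "ay": 0, "az": 0}, {"dx": 2.7, "dy": 4, "dz": 80, "ax": 0, "ay": 0, "az": 0}, {"dx": 2.7, "dy": 4, "dz": 80, "ax": 0, "ay": 0, "az": 0}, {"dx": 2.7, "dy": 4, "dz": 80, "ax": 0, "ay": 0, "az": 0}, {"dx": 2.7, "dy": 4, "dz": 80, "ax": 0, "ay": 0, "az": 0}]}}

```text
clock: 5.95
tcp_pos: [0.5601, -0.0939, 0.0304]
ee_rot: [0.001, 0.707, 0.707, 0.0]
contact_force: [-0.3, -0.2, 0.8]
gripper_width: 0.0329
```

Run:
```python
from h import *
im,P,T=cam("wrist")
hsv=cv2.cvtColor(im,cv2.COLOR_RGB2HSV)
m=(hsv[...,0]>12)&(hsv[...,0]<32)&(hsv[...,1]>100)&(P[...,2]>.04)&(np.hypot(P[...,0]-.559,P[...,1]+.0955)<.04)
print("brass top",np.median(P[m][:,2]), P[m].min(0),P[m].max(0))
m=(np.hypot(P[...,0]-.553,P[...,1]-.035)<.03)&(P[...,2]>.045)&(P[...,2]<.065)
print("post",m.sum(),np.median(P[m][:,2]))
s=arm.get_state(); print(s["contact_force"],s["tcp_pos"])
```

```text
brass top 0.05258185373823843 [ 0.54212673 -0.1144696   0.04003745] [ 0.57543673 -0.07813221  0.0594731 ]
post 2981 0.05154175160211147
[-0.07268946 -0.04913272  1.93169436] [ 0.56013877 -0.09382075  0.03041463]
```

>>> {"name": "move_arm", "arguments": {"plan": [{"dx": 0, "dy": 0, "dz": 0.8, "ax": 0, "ay": 0, "az": 0}, {"dx": 0, "dy": 0, "dz": 0.8, "ax": 0, "ay": 0, "az": 0}]}}

```text
clock: 6.25
tcp_pos: [0.5602, -0.0938, 0.0302]
ee_rot: [0.001, 0.707, 0.707, 0.0]
contact_force: [-2.1, 0.2, 8.6]
gripper_width: 0.0332
```

>>> {"name": "move_arm", "arguments": {"plan": [{"dx": 0, "dy": 0, "dz": 0, "ax": 0, "ay": 0, "az": 0}, {"dx": 0, "dy": 0, "dz": 0, "ax": 0, "ay": 0, "az": 0}, {"dx": 0, "dy": 0, "dz": 0, "ax": 0, "ay": 0, "az": 0}, {"dx": 0, "dy": 0, "dz": 0, "ax": 0, "ay": 0, "az": 0}], "grip": 0.75}}

```text
clock: 6.75
tcp_pos: [0.5592, -0.0936, 0.0288]
ee_rot: [-0.0, 0.707, 0.707, -0.0]
contact_force: [-0.1, 0.0, 0.1]
gripper_width: 0.064
```

>>> {"name": "move_arm", "arguments": {"plan": [{"dx": 0, "dy": 0, "dz": -40, "ax": 0, "ay": 0, "az": 0}, {"dx": 0, "dy": 0, "dz": -90, "ax": 0, "ay": 0, "az": 0}, {"dx": -40, "dy": 0, "dz": -130, "ax": 0, "ay": 0, "az": 0}, {"dx": -60, "dy": 0, "dz": -130, "ax": 0, "ay": 0, "az": 0}, {"dx": -60, "dy": 0, "dz": -130, "ax": 0, "ay": 0, "az": 0}]}}

```text
clock: 7.38
tcp_pos: [0.5585, -0.1555, 0.1582]
ee_rot: [-0.0, 0.708, 0.706, -0.001]
contact_force: [-0.5, 1.1, -0.1]
gripper_width: 0.0643
```

Run:
```python
from h import *
from scipy.optimize import least_squares
for n in("wrist","top"):
    im,P,T=cam(n); hsv=cv2.cvtColor(im,cv2.COLOR_RGB2HSV)
    near=np.hypot(P[...,0]-.559,P[...,1]+.0955)<.045
    m=(hsv[...,0]>12)&(hsv[...,0]<32)&(hsv[...,1]>80)&(P[...,2]>.046)&(P[...,2]<.065)&near
    if m.sum()>20: print(n,"brass",m.sum(),cv2.minEnclosingCircle(P[m][:,:2].astype(np.float32)),np.median(P[m][:,2]))
    g=(hsv[...,0]>45)&(hsv[...,0]<85)&(hsv[...,1]>100)&(abs(P[...,2]-.008)<.01)&near
    q=P[g][:,:2]
    if len(q)>8: print(n,"ring",len(q),least_squares(lambda p:np.hypot(q[:,0]-p[0],q[:,1]-p[1])-.0225,[.559,-.0955]).x)
    m=(np.hypot(P[...,0]-.553,P[...,1]-.035)<.035)&(P[...,2]>.045)&(P[...,2]<.065)
    if m.sum()>20: print(n,"post",cv2.minEnclosingCircle(P[m][:,:2].astype(np.float32)),np.median(P[m][:,2]))
go(.5545,.2595,.12,175)
```

```text
wrist brass 1018 ((0.55549556016922, -0.09629497677087784), 0.01771799474954605) 0.05162891221254462
wrist ring 185 [ 0.5559854  -0.09619112]
top brass 172 ((0.5586609840393066, -0.09433984011411667), 0.017366696149110794) 0.053643529600283346
top ring 16 [ 0.55856398 -0.09539082]
top post ((0.5528813600540161, 0.0352431945502758), 0.01993468590080738) 0.05372454301745483
d [411.7  -3.4  38.2] a [ -0.1  -0.2 -85. ] t 7.47 tcp [ 0.5583 -0.1522  0.1575] j [ 0.47  0.51 -0.37  1.76  0.23  0.91  0.  ] w 0.0641
```

The spacer stands within about 1 mm of the ring centre. Next, the tab.

>>> {"name": "move_arm", "arguments": {"plan": [{"dx": 412, "dy": -20, "dz": 0, "ax": 0, "ay": 0, "az": -85}, {"dx": 412, "dy": -20, "dz": 0, "ax": 0, "ay": 0, "az": -85}, {"dx": 412, "dy": -20, "dz": 0, "ax": 0, "ay": 0, "az": -85}, {"dx": 412, "dy": -20, "dz": 0, "ax": 0, "ay": 0, "az": -85}, {"dx": 412, "dy": -20, "dz": 0, "ax": 0, "ay": 0, "az": -85}, {"dx": 412, "dy": -20, "dz": 0, "ax": 0, "ay": 0, "az": -85}, {"dx": 412, "dy": -20, "dz": 0, "ax": 0, "ay": 0, "az": -85}, {"dx": 412, "dy": -20, "dz": 0, "ax": 0, "ay": 0, "az": -85}, {"dx": 412, "dy": -20, "dz": 0, "ax": 0, "ay": 0, "az": -85}, {"dx": 412, "dy": -20, "dz": 0, "ax": 0, "ay": 0, "az": -85}], "grip": 0.6}}

```text
clock: 8.72
tcp_pos: [0.5386, 0.2582, 0.1583]
ee_rot: [-0.001, 0.045, 0.999, -0.0]
contact_force: [-0.4, -0.1, -0.3]
gripper_width: 0.0512
```

Run:
```python
from h import *
im,P,T=cam("wrist"); save("w4",im); hsv=cv2.cvtColor(im,cv2.COLOR_RGB2HSV)
g=(hsv[...,0]>45)&(hsv[...,0]<85)&(hsv[...,1]>100)&(np.hypot(P[...,0]-.555,P[...,1]-.26)<.05)
for lo,hi in((0,.022),(.024,.036)):
    q=P[g&(P[...,2]>lo)&(P[...,2]<hi)]
    if len(q)>5: print(lo,len(q),cv2.minAreaRect(q[:,:2].astype(np.float32)),np.median(q,0))
m=(hsv[...,1]<50)&(hsv[...,2]>110)&(abs(P[...,2]-.010)<.004)&(np.hypot(P[...,0]-.585,P[...,1]-.258)<.045)
q=P[m]; print("bar",len(q),cv2.minAreaRect(q[:,:2].astype(np.float32)) if len(q) else 0)
go(.5525,.2595,.012,175)
```

```text
0 9 ((0.5384652018547058, 0.2605289816856384), (0.007888413034379482, 0.0006220457144081593), 87.89769744873047) [0.53837158 0.25886514 0.01543883]
0.024 200 ((0.552348792552948, 0.2597830593585968), (0.008781036362051964, 0.02805185131728649), 84.75410461425781) [0.55170694 0.25934384 0.02858827]
bar 970 ((0.5980305671691895, 0.25589776039123535), (0.039112355560064316, 0.0601084865629673), 84.99859619140625)
d [-13.5   2.8 146.5] a [-0.  -0.  -0.2] t 8.78 tcp [0.5389 0.258  0.1585] j [ 0.01  0.63 -0.76  1.7   0.5   1.02  0.56] w 0.0517
```

View pics/w4.png

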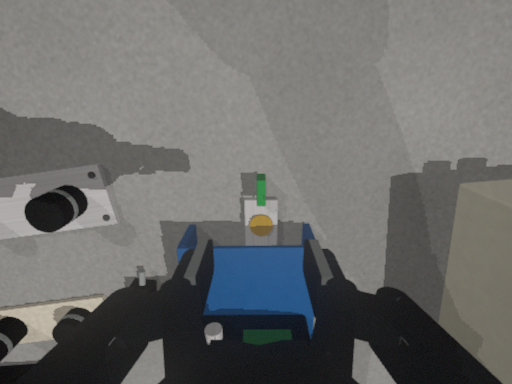

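The tab is at (261,190), the bar and disc at (261,215), and the bridge yaw is -5°. Descending onto the tab.

>>> {"name": "move_arm", "arguments": {"plan": [{"dx": -11.5, "dy": 3.5, "dz": 60, "ax": 0, "ay": 0, "az": 0}, {"dx": -11.5, "dy": 3.5, "dz": 110, "ax": 0, "ay": 0, "az": 0}, {"dx": -11.5, "dy": 3.5, "dz": 136, "ax": 0, "ay": 0, "az": 0}, {"dx": -11.5, "dy": 3.5, "dz": 146, "ax": 0, "ay": 0, "az": 0}, {"dx": -11.5, "dy": 3.5, "dz": 146, "ax": 0, "ay": 0, "az": 0}]}}

```text
clock: 9.4
tcp_pos: [0.5512, 0.2608, 0.0132]
ee_rot: [-0.0, 0.044, 0.999, -0.0]
contact_force: [0.5, -0.5, 0.7]
gripper_width: 0.0512
```

>>> {"name": "move_arm", "arguments": {"plan": [{"dx": 0, "dy": 0, "dz": 0, "ax": 0, "ay": 0, "az": 0}, {"dx": 0, "dy": 0, "dz": 0, "ax": 0, "ay": 0, "az": 0}, {"dx": 0, "dy": 0, "dz": 0, "ax": 0, "ay": 0, "az": 0}, {"dx": 0, "dy": 0, "dz": 0, "ax": 0, "ay": 0, "az": 0}, {"dx": 0, "dy": 0, "dz": 0, "ax": 0, "ay": 0, "az": 0}], "grip": 0, "squeeze": 30}}

```text
clock: 10.02
tcp_pos: [0.5511, 0.2608, 0.013]
ee_rot: [0.0, 0.044, 0.999, -0.0]
contact_force: [-1.0, 0.1, -0.8]
gripper_width: -0.0002
```

Run:
```python
from h import *
go(.552-.166,.2605+.0145,.012,175); print(arm.get_state()["contact_force"])
```

```text
d [165.7  -0.2   1. ] a [-0.  0.  0.] t 10.03 tcp [0.5511 0.2608 0.013 ] j [-0.07  0.84 -0.63  1.73  0.66  0.8   0.46] w -0.0002
[-0.99306159  0.09077564 -0.7854601 ]
```

Run:
```python
from h import *
im,P,T=cam("wrist"); hsv=cv2.cvtColor(im,cv2.COLOR_RGB2HSV)
im2,P2,T2=cam("scene"); 
save("w5",np.hstack([im[150:384,130:390],cv2.resize(im2[130:230,310:421],(260,234),interpolation=cv2.INTER_CUBIC)]))
g=(hsv[...,0]>45)&(hsv[...,0]<85)&(hsv[...,1]>100)&(np.hypot(P[...,0]-.555,P[...,1]-.26)<.06)
q=P[g]; print(len(q), q.min(0),q.max(0),np.median(q,0))
```

```text
360 [ 5.29731958e-01  2.47368103e-01 -8.89312609e-05] [0.54190119 0.26515451 0.12285592] [0.53843391 0.26058954 0.01959159]
```

View pics/w5.png

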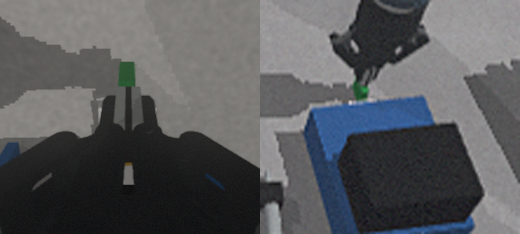

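The wrist view (left panel) shows the green tab end at (127,75) between the pads. The opening reads 0, so I'll pull a short way as a test.

>>> {"name": "move_arm", "arguments": {"plan": [{"dx": 15, "dy": 0, "dz": 0, "ax": 0, "ay": 0, "az": 0}, {"dx": 30, "dy": 0, "dz": 0, "ax": 0, "ay": 0, "az": 0}, {"dx": 40, "dy": 0, "dz": 0, "ax": 0, "ay": 0, "az": 0}, {"dx": 40, "dy": 0, "dz": 0, "ax": 0, "ay": 0, "az": 0}]}}

```text
clock: 10.62
tcp_pos: [0.5101, 0.2646, 0.0131]
ee_rot: [-0.0, 0.043, 0.999, -0.0]
contact_force: [0.4, -0.7, -0.5]
gripper_width: 0.0004
```

Run:
```python
from h import *
im,P,T=cam("wrist"); hsv=cv2.cvtColor(im,cv2.COLOR_RGB2HSV)
g=(hsv[...,0]>45)&(hsv[...,0]<85)&(hsv[...,1]>100)&(np.hypot(P[...,0]-.535,P[...,1]-.26)<.08)&(P[...,2]<.04)
q=P[g]; print(len(q), q.min(0),q.max(0),np.median(q,0),np.argwhere(g).mean(0)); go(.386,.275,.012,175)
im,P,T=cam("top"); save("t2",im[90:210,60:180]); hsv=cv2.cvtColor(im,cv2.COLOR_RGB2HSV)
g=(hsv[...,0]>45)&(hsv[...,0]<85)&(hsv[...,1]>100)&(np.hypot(P[...,0]-.535,P[...,1]-.26)<.06)&(P[...,2]<.04)
q=P[g]; print(len(q), q.min(0) if len(q) else 0,q.max(0) if len(q) else 0)
```

```text
123 [0.55475006 0.25663029 0.02748764] [0.56767176 0.26285734 0.02978782] [0.56107321 0.26013619 0.02859251] [320.19512195 258.41463415]
d [125.5  -0.3   1.1] a [-0.  0.  0.] t 10.68 tcp [0.5111 0.2644 0.0131] j [-0.09  0.79 -0.63  1.82  0.67  0.75  0.39] w 0.0004
99 [0.54185742 0.25350769 0.00138106] [0.56880998 0.26512955 0.03371797]
```

Run:
```python
from h import *
im,P,T=cam("wrist"); im2,P2,T2=cam("scene")
save("w6",np.hstack([cv2.resize(im[200:384,160:360],(400,368)),cv2.resize(im2[140:220,315:402],(400,368),interpolation=cv2.INTER_CUBIC)]))
```

```text
(no output)
```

View pics/w6.png

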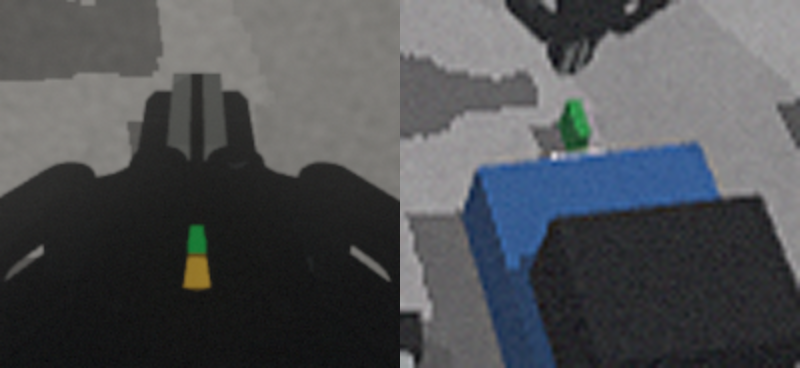

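The fingers came away and the tab stayed put: it is at (198,240) on the left and (573,125) on the right. I'll compare the finger geometry in the two saved pictures numerically.

Run:
```python
from h import *
a=cv2.imread("pics/w5.png",0)
print([ (r,a[r,95:160:1].tolist()) for r in (95,110)])
b=cv2.imread("pics/w6.png",0)
print([ (r,b[r,130:270:2].tolist()) for r in (90,120)])
```

```text
[(95, [93, 92, 91, 92, 91, 94, 93, 94, 95, 95, 93, 86, 75, 67, 64, 66, 64, 66, 64, 64, 76, 89, 93, 93, 93, 93, 91, 93, 94, 91, 74, 40, 41, 40, 42, 41, 72, 92, 94, 94, 93, 93, 93, 91, 86, 89, 88, 85, 84, 85, 85, 83, 84, 84, 97, 114, 123, 123, 123, 123, 124, 124, 125, 125, 125]), (110, [89, 91, 94, 134, 160, 159, 124, 43, 45, 44, 41, 42, 43, 44, 42, 45, 42, 44, 43, 72, 90, 92, 94, 90, 91, 90, 91, 92, 92, 81, 60, 37, 38, 39, 38, 35, 47, 67, 79, 80, 80, 80, 81, 80, 80, 80, 80, 64, 42, 42, 41, 44, 42, 42, 42, 43, 42, 46, 46, 43, 109, 131, 116, 119, 119])]
[(90, [131, 132, 134, 133, 134, 133, 133, 133, 132, 131, 129, 125, 113, 101, 98, 99, 99, 99, 100, 101, 99, 91, 84, 82, 82, 83, 82, 81, 81, 82, 71, 50, 44, 44, 42, 42, 59, 78, 83, 82, 82, 82, 83, 82, 83, 88, 97, 99, 98, 97, 97, 98, 97, 96, 104, 119, 128, 131, 132, 134, 135, 135, 134, 133, 131, 131, 131, 131, 130, 127]), (120, [118, 118, 119, 120, 121, 121, 102, 58, 46, 47, 45, 45, 47, 46, 45, 43, 43, 44, 44, 59, 76, 79, 81, 80, 80, 80, 81, 81, 80, 74, 60, 43, 40, 39, 38, 38, 46, 64, 76, 80, 80, 79, 79, 80, 79, 80, 80, 67, 49, 43, 43, 42, 44, 43, 43, 44, 44, 43, 43, 43, 83, 121, 128, 124, 122, 120, 119, 117, 116, 116])]
```

Run:
```python
from h import *
im,P,T=cam("wrist"); s=arm.get_state()
for r in range(230,285,5):
    print(r,[np.round(P[r,c]-s["tcp_pos"],3).tolist() for c in(252,265)], np.round(P[r,259],3))
print(s["tcp_pos"])
im,P,T=cam("scene")
m=(abs(P[...,0]-.505)<.05)&(abs(P[...,1]-.265)<.06)&(P[...,2]>.006)&(P[...,2]<.1)
q=P[m]; print(len(q),q[np.argsort(q[:,2])[:8]].round(3).tolist())
```

```text
230 [[0.001, -0.005, -0.015], [0.002, 0.004, -0.015]] [ 0.513  0.264 -0.001]
235 [[0.005, -0.005, -0.014], [0.006, 0.004, -0.015]] [ 0.518  0.264 -0.002]
240 [[-0.012, -0.003, 0.024], [-0.012, 0.004, 0.025]] [0.5   0.265 0.037]
245 [[-0.012, -0.002, 0.03], [-0.012, 0.004, 0.03]] [0.5   0.265 0.043]
250 [[-0.012, -0.002, 0.034], [-0.012, 0.004, 0.036]] [0.5   0.265 0.048]
255 [[-0.012, -0.002, 0.04], [-0.012, 0.004, 0.04]] [0.5   0.265 0.052]
260 [[-0.012, -0.002, 0.044], [-0.012, 0.004, 0.045]] [0.5   0.265 0.057]
265 [[-0.013, -0.002, 0.049], [-0.012, 0.004, 0.048]] [0.5   0.265 0.062]
270 [[-0.012, -0.002, 0.052], [-0.012, 0.004, 0.053]] [0.5   0.265 0.066]
275 [[-0.011, -0.002, 0.054], [-0.011, 0.004, 0.055]] [0.501 0.265 0.067]
280 [[-0.013, -0.002, 0.061], [-0.013, 0.004, 0.061]] [0.503 0.265 0.068]
[0.51182415 0.26417843 0.01299831]
216 [[0.503, 0.241, 0.006], [0.487, 0.315, 0.01], [0.555, 0.255, 0.011], [0.551, 0.256, 0.012], [0.547, 0.254, 0.012], [0.543, 0.255, 0.012], [0.543, 0.255, 0.017], [0.551, 0.255, 0.017]]
```

Run:
```python
from h import *
print(arm.tip_reach,[a for a in dir(arm) if a[0]!='_'])
for n in("scene","top"):
    im,P,T=cam(n)
    m=(abs(P[...,0]-.511)<.02)&(abs(P[...,1]-.264)<.025)&(P[...,2]>.008)&(P[...,2]<.15)
    q=P[m]; print(n,len(q),q[np.argsort(q[:,2])[:14]].round(3).tolist())
w=np.load("top.npz")
```

```text
0.008 ['IKError', 'capture', 'get_state', 'hand_in', 'search_frame', 'tip_reach']
scene 263 [[0.515, 0.258, 0.033], [0.52, 0.268, 0.038], [0.513, 0.254, 0.038], [0.521, 0.261, 0.04], [0.522, 0.264, 0.04], [0.507, 0.252, 0.041], [0.519, 0.268, 0.041], [0.517, 0.255, 0.041], [0.513, 0.256, 0.042], [0.517, 0.275, 0.042], [0.522, 0.256, 0.043], [0.52, 0.264, 0.044], [0.519, 0.26, 0.044], [0.519, 0.257, 0.044]]
top 39 [[0.503, 0.261, 0.047], [0.503, 0.267, 0.049], [0.503, 0.264, 0.051], [0.505, 0.26, 0.056], [0.502, 0.26, 0.056], [0.506, 0.258, 0.063], [0.506, 0.253, 0.07], [0.505, 0.253, 0.079], [0.5, 0.257, 0.079], [0.502, 0.253, 0.08], [0.5, 0.245, 0.083], [0.522, 0.244, 0.085], [0.502, 0.247, 0.085], [0.502, 0.253, 0.086]]
```

All cameras show the shut fingertips at about z = 0.036, 23 mm above the TCP, which contradicts the stated tip_reach. So the fingers closed above the tab. I'll measure tip height at other openings.

>>> {"name": "move_arm", "arguments": {"plan": [{"dx": 0, "dy": 0, "dz": 0, "ax": 0, "ay": 0, "az": 0}, {"dx": 0, "dy": 0, "dz": 0, "ax": 0, "ay": 0, "az": 0}, {"dx": 0, "dy": 0, "dz": 0, "ax": 0, "ay": 0, "az": 0}], "grip": 0.45}}

```text
clock: 11.4
tcp_pos: [0.5112, 0.2644, 0.013]
ee_rot: [-0.0, 0.044, 0.999, 0.0]
contact_force: [-0.1, -0.5, 0.7]
gripper_width: 0.0383
```

```bash
cat > tip.py <<'E'
from h import *
im,P,T=cam("wrist"); s=arm.get_state(); q=np.array(s["ee_rot"]); M=R.from_quat(q[[1,2,3,0]]).as_matrix()
L=(P-s["tcp_pos"])@M   # tool coords
m=(abs(L[...,0]-.011)<.006)&(abs(L[...,1])<.05)&(L[...,2]>-.09)&(L[...,2]<.012)
for sg in(-1,1):
    q=L[m&(sg*L[...,1]>0)]
    q=q[np.argsort(-q[:,2])[:25]]; print("w",round(s["gripper_width"],4),"tips",q[0].round(4),np.median(q,0).round(4), "z",np.round(q[::5,2],3), "ymin",np.abs(q[:,1]).min().round(4))
E
python3 tip.py
```

```text
w 0.0381 tips [ 0.011  -0.0193 -0.0205] [ 0.0117 -0.0211 -0.0222] z [-0.02  -0.022 -0.022 -0.023 -0.023] ymin 0.0192
w 0.0381 tips [ 0.0093  0.0192 -0.0208] [ 0.0115  0.0196 -0.0221] z [-0.021 -0.021 -0.022 -0.022 -0.023] ymin 0.0191
```

>>> {"name": "move_arm", "arguments": {"plan": [{"dx": 0, "dy": 0, "dz": 0, "ax": 0, "ay": 0, "az": 0}, {"dx": 0, "dy": 0, "dz": 0, "ax": 0, "ay": 0, "az": 0}], "grip": 0.2}}

```text
clock: 11.7
tcp_pos: [0.5112, 0.2643, 0.013]
ee_rot: [-0.0, 0.044, 0.999, -0.0]
contact_force: [-0.1, -0.6, -0.4]
gripper_width: 0.017
```

```bash
python3 tip.py; python3 -c "
from h import *
go(.5505,.2605,.012,175)"
```

```text
w 0.0166 tips [ 0.0114 -0.0115 -0.0202] [ 0.0119 -0.0114 -0.0218] z [-0.02  -0.021 -0.022 -0.022 -0.022] ymin 0.0086
w 0.0166 tips [ 0.0115  0.0097 -0.0204] [ 0.0119  0.0117 -0.0221] z [-0.02  -0.021 -0.022 -0.022 -0.023] ymin 0.0084
d [-39.5  -0.4   1. ] a [ 0. -0.  0.] t 11.75 tcp [0.5112 0.2643 0.013 ] j [-0.09  0.8  -0.63  1.82  0.67  0.75  0.39] w 0.0166
```

Tips sit 20.5 mm behind the TCP whatever the opening. I'll descend step by step in free space, watching the force.

>>> {"name": "move_arm", "arguments": {"plan": [{"dx": 0, "dy": 0, "dz": 4, "ax": 0, "ay": 0, "az": 0}, {"dx": 0, "dy": 0, "dz": 8, "ax": 0, "ay": 0, "az": 0}, {"dx": 0, "dy": 0, "dz": 8, "ax": 0, "ay": 0, "az": 0}], "grip": 0.45}}

```text
clock: 12.12
tcp_pos: [0.5109, 0.2641, 0.0045]
ee_rot: [-0.0, 0.044, 0.999, -0.0]
contact_force: [-0.7, 0.1, 0.4]
gripper_width: 0.0384
```

>>> {"name": "move_arm", "arguments": {"plan": [{"dx": 0, "dy": 0, "dz": 5, "ax": 0, "ay": 0, "az": 0}, {"dx": 0, "dy": 0, "dz": 8, "ax": 0, "ay": 0, "az": 0}, {"dx": 0, "dy": 0, "dz": 8, "ax": 0, "ay": 0, "az": 0}]}}

```text
clock: 12.5
tcp_pos: [0.511, 0.2642, -0.0033]
ee_rot: [-0.0, 0.044, 0.999, -0.0]
contact_force: [0.8, -0.4, 0.0]
gripper_width: 0.0385
```

>>> {"name": "move_arm", "arguments": {"plan": [{"dx": 0, "dy": 0, "dz": 5, "ax": 0, "ay": 0, "az": 0}, {"dx": 0, "dy": 0, "dz": 8, "ax": 0, "ay": 0, "az": 0}, {"dx": 0, "dy": 0, "dz": 8, "ax": 0, "ay": 0, "az": 0}]}}

```text
clock: 12.88
tcp_pos: [0.511, 0.2642, -0.0113]
ee_rot: [-0.0, 0.044, 0.999, -0.0]
contact_force: [-0.5, 0.1, 0.1]
gripper_width: 0.0382
```

```bash
python3 tip.py; python3 -c "
from h import *
print(arm.get_state()['contact_force']);go(.551,.2605,-.012,175)"
```

```text
w 0.0383 tips [ 0.0157 -0.0451 -0.0079] [ 0.0102 -0.0288 -0.0084] z [-0.008 -0.008 -0.008 -0.008 -0.009] ymin 0.0041
w 0.0383 tips [ 0.015   0.0049 -0.0077] [ 0.0121  0.0187 -0.0084] z [-0.008 -0.008 -0.008 -0.008 -0.009] ymin 0.0031
[-0.72373319 -0.31073592 -0.82866958]
d [-40.1  -0.3   0.8] a [-0. -0.  0.] t 12.93 tcp [ 0.5111  0.2643 -0.0112] j [-0.11  0.83 -0.61  1.82  0.7   0.71  0.37] w 0.0383
```

No contact at TCP z = -0.011, so the offset is confirmed. Advancing around the tab and gripping.

>>> {"name": "move_arm", "arguments": {"plan": [{"dx": -20, "dy": 0, "dz": 0, "ax": 0, "ay": 0, "az": 0}, {"dx": -36, "dy": 0, "dz": 0, "ax": 0, "ay": 0, "az": 0}, {"dx": -36, "dy": 0, "dz": 0, "ax": 0, "ay": 0, "az": 0}]}}

```text
clock: 13.3
tcp_pos: [0.5485, 0.2607, -0.011]
ee_rot: [0.0, 0.045, 0.999, 0.0]
contact_force: [-0.4, 0.1, 0.2]
gripper_width: 0.0382
```

>>> {"name": "move_arm", "arguments": {"plan": [{"dx": 0, "dy": 0, "dz": 0, "ax": 0, "ay": 0, "az": 0}, {"dx": 0, "dy": 0, "dz": 0, "ax": 0, "ay": 0, "az": 0}, {"dx": 0, "dy": 0, "dz": 0, "ax": 0, "ay": 0, "az": 0}, {"dx": 0, "dy": 0, "dz": 0, "ax": 0, "ay": 0, "az": 0}], "grip": 0}}

```text
clock: 13.8
tcp_pos: [0.5462, 0.2614, -0.011]
ee_rot: [-0.001, 0.043, 0.999, -0.0]
contact_force: [-3.1, 0.2, 2.3]
gripper_width: 0.0093
```

>>> {"name": "move_arm", "arguments": {"plan": [{"dx": 20, "dy": 0, "dz": 0, "ax": 0, "ay": 0, "az": 0}, {"dx": 45, "dy": 0, "dz": 0, "ax": 0, "ay": 0, "az": 0}, {"dx": 70, "dy": 0, "dz": 0, "ax": 0, "ay": 0, "az": 0}, {"dx": 95, "dy": 0, "dz": 0, "ax": 0, "ay": 0, "az": 0}, {"dx": 120, "dy": 0, "dz": 0, "ax": 0, "ay": 0, "az": 0}, {"dx": 145, "dy": 0, "dz": 0, "ax": 0, "ay": 0, "az": 0}, {"dx": 160, "dy": 0, "dz": 0, "ax": 0, "ay": 0, "az": 0}, {"dx": 168, "dy": 0, "dz": 0, "ax": 0, "ay": 0, "az": 0}, {"dx": 168, "dy": 0, "dz": 0, "ax": 0, "ay": 0, "az": 0}]}}

```text
clock: 14.92
tcp_pos: [0.3795, 0.2759, -0.0111]
ee_rot: [-0.0, 0.043, 0.999, -0.0]
contact_force: [-0.7, 0.8, -1.6]
gripper_width: 0.0093
```

>>> {"name": "move_arm", "arguments": {"plan": [{"dx": 0, "dy": 0, "dz": 0, "ax": 0, "ay": 0, "az": 0}, {"dx": 0, "dy": 0, "dz": 0, "ax": 0, "ay": 0, "az": 0}, {"dx": 0, "dy": 0, "dz": 0, "ax": 0, "ay": 0, "az": 0}], "grip": 0.6}}

```text
clock: 15.3
tcp_pos: [0.3802, 0.2758, -0.011]
ee_rot: [0.0, 0.044, 0.999, 0.0]
contact_force: [0.5, 0.0, 0.1]
gripper_width: 0.051
```

>>> {"name": "move_arm", "arguments": {"plan": [{"dx": 0, "dy": 0, "dz": -50, "ax": 0, "ay": 0, "az": 0}, {"dx": 0, "dy": 0, "dz": -100, "ax": 0, "ay": 0, "az": 0}, {"dx": 0, "dy": 0, "dz": -140, "ax": 0, "ay": 0, "az": 0}, {"dx": 0, "dy": 0, "dz": -140, "ax": 0, "ay": 0, "az": 0}, {"dx": 0, "dy": 0, "dz": -140, "ax": 0, "ay": 0, "az": 0}]}}

```text
clock: 15.92
tcp_pos: [0.3797, 0.2752, 0.1285]
ee_rot: [-0.0, 0.044, 0.999, -0.0]
contact_force: [-0.3, 0.6, 0.2]
gripper_width: 0.0512
```

Run:
```python
from h import *
im,P,T=cam("top"); hsv=cv2.cvtColor(im,cv2.COLOR_RGB2HSV); save("t3",im)
near=(abs(P[...,0]-.49)<.16)&(abs(P[...,1]-.27)<.05)
g=(hsv[...,0]>45)&(hsv[...,0]<85)&(hsv[...,1]>100)&near&(P[...,2]>.01)
q=P[g]; print("tab",len(q),q.min(0) if len(q) else 0,q.max(0) if len(q) else 0)
b=near&(abs(P[...,2]-.01)<.006)&(hsv[...,2]>150)
q=P[b]; print("bar",len(q),cv2.minAreaRect(q[:,:2].astype(np.float32)) if len(q) else 0)
h=near&(P[...,2]>.03)&(P[...,2]<.05)&(hsv[...,2]<70)
q=P[h]; print("handle",len(q),cv2.minAreaRect(q[:,:2].astype(np.float32)) if len(q) else 0,np.median(q,0))
go(.485,.266,.10,175)
```

```text
tab 87 [0.37621165 0.2693238  0.01010863] [0.40343885 0.28043215 0.03402597]
bar 913 ((0.49483636021614075, 0.2669425904750824), (0.04178139939904213, 0.17990471422672272), 85.31532287597656)
handle 219 ((0.4934979975223541, 0.26621389389038086), (0.020268764346837997, 0.047257740050554276), 85.07321166992188) [0.49308097 0.26468188 0.04041677]
d [-106.1    0.2   27.9] a [-0.1 -0.1 -0. ] t 15.97 tcp [0.3793 0.2751 0.128 ] j [-0.07  0.48 -0.81  2.04  0.48  0.82  0.32] w 0.0512
```

View pics/t3.png

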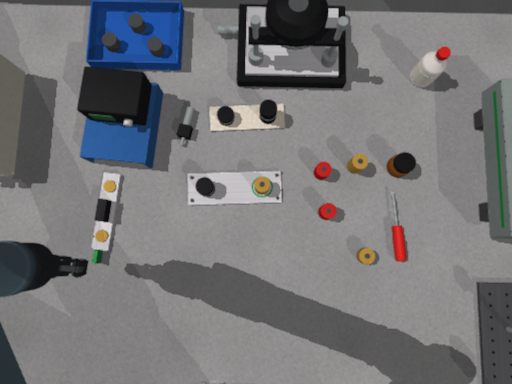

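The bridge is fully out at (106,210), and the spacer stands on the ring at (262,186). Now the handle.

>>> {"name": "move_arm", "arguments": {"plan": [{"dx": -60, "dy": 1.5, "dz": 10, "ax": 0, "ay": 0, "az": 0}, {"dx": -115.5, "dy": 1.5, "dz": 30, "ax": 0, "ay": 0, "az": 0}, {"dx": -115.5, "dy": 1.5, "dz": 70, "ax": 0, "ay": 0, "az": 0}, {"dx": -115.5, "dy": 1.5, "dz": 105, "ax": 0, "ay": 0, "az": 0}, {"dx": -115.5, "dy": 1.5, "dz": 125, "ax": 0, "ay": 0, "az": 0}, {"dx": -115.5, "dy": 1.5, "dz": 134.5, "ax": 0, "ay": 0, "az": 0}, {"dx": -115.5, "dy": 1.5, "dz": 134.5, "ax": 0, "ay": 0, "az": 0}, {"dx": -115.5, "dy": 1.5, "dz": 134.5, "ax": 0, "ay": 0, "az": 0}]}}

```text
clock: 16.98
tcp_pos: [0.4957, 0.2678, -0.0045]
ee_rot: [0.001, 0.044, 0.999, 0.0]
contact_force: [0.2, 0.7, -0.1]
gripper_width: 0.0515
```

>>> {"name": "move_arm", "arguments": {"plan": [{"dx": 0, "dy": 0, "dz": 0, "ax": 0, "ay": 0, "az": 0}, {"dx": 0, "dy": 0, "dz": 0, "ax": 0, "ay": 0, "az": 0}, {"dx": 0, "dy": 0, "dz": 0, "ax": 0, "ay": 0, "az": 0}, {"dx": 0, "dy": 0, "dz": 0, "ax": 0, "ay": 0, "az": 0}], "grip": 0, "squeeze": 60}}

```text
clock: 17.48
tcp_pos: [0.4956, 0.2672, -0.0046]
ee_rot: [0.001, 0.044, 0.999, 0.0]
contact_force: [-1.8, -0.7, 6.4]
gripper_width: 0.0211
```

>>> {"name": "move_arm", "arguments": {"plan": [{"dx": 0, "dy": 0, "dz": -10, "ax": 0, "ay": 0, "az": 0}, {"dx": 5, "dy": 0, "dz": -30, "ax": 0, "ay": 0, "az": 0}, {"dx": 10, "dy": 0, "dz": -60, "ax": 0, "ay": 0, "az": 0}, {"dx": 10, "dy": 0, "dz": -95, "ax": 0, "ay": 0, "az": 0}, {"dx": 10, "dy": 0, "dz": -110, "ax": 0, "ay": 0, "az": 0}, {"dx": 10, "dy": 0, "dz": -110, "ax": 0, "ay": 0, "az": 0}]}}

```text
clock: 18.23
tcp_pos: [0.4854, 0.2683, 0.1055]
ee_rot: [0.001, 0.044, 0.999, 0.0]
contact_force: [-0.0, -0.0, -4.7]
gripper_width: 0.0213
```

```bash
cat > br.py <<'E'
from h import *
# held bridge pose in the tool frame, from the wrist picture
im,P,T=cam("wrist"); s=arm.get_state(); q=np.array(s["ee_rot"]); M=R.from_quat(q[[1,2,3,0]]).as_matrix()
L=(P-s["tcp_pos"])@M; hsv=cv2.cvtColor(im,cv2.COLOR_RGB2HSV)
m=(abs(L[...,1])<.03)&(abs(L[...,0])<.12)&(abs(L[...,2]+.017)<.02)&(hsv[...,1]<50)&(hsv[...,2]>100)
q=L[m]; print("bar",len(q))
if len(q)>50:
    A=np.c_[q[:,:2],np.ones(len(q))]; c=np.linalg.lstsq(A,q[:,2],rcond=None)[0]
    print("tilt x,y deg",np.degrees(c[:2]).round(2),"z0",c[2].round(4),q.min(0).round(3),q.max(0).round(3)); print(cv2.minAreaRect(q[:,:2].astype(np.float32)))
g=(hsv[...,0]>45)&(hsv[...,0]<85)&(hsv[...,1]>100)&(abs(L[...,1])<.03)&(abs(L[...,0]-.1)<.05)&(abs(L[...,2]+.02)<.04)
q=L[g]; print("tab",len(q),q.min(0).round(3) if len(q) else 0,q.max(0).round(3) if len(q) else 0)
E
python3 br.py; python3 -c "
from h import *
go(.556,-.0295,.105,93)"
```

```text
bar 8666
tilt x,y deg [-0.02 -0.44] z0 -0.0145 [-0.076 -0.02  -0.037] [ 0.111  0.025 -0.011]
((0.0175032839179039, 0.002397710457444191), (0.04394431784749031, 0.18620765209197998), 89.24571990966797)
tab 1778 [ 0.093 -0.005 -0.037] [ 0.121  0.005 -0.032]
d [ -96.9 -289.8   -0.6] a [-0.  0. 82.] t 18.27 tcp [0.4848 0.2677 0.1043] j [-0.04  0.64 -0.74  1.85  0.55  0.87  0.44] w 0.021
```

The bridge is held level, with its centre about 1.5 mm along tool x. Carrying it over the plate.

>>> {"name": "move_arm", "arguments": {"plan": [{"dx": -97, "dy": -291.8, "dz": 0, "ax": 0, "ay": 0, "az": 82}, {"dx": -97, "dy": -291.8, "dz": 0, "ax": 0, "ay": 0, "az": 82}, {"dx": -97, "dy": -291.8, "dz": 0, "ax": 0, "ay": 0, "az": 82}, {"dx": -97, "dy": -291.8, "dz": 0, "ax": 0, "ay": 0, "az": 82}, {"dx": -97, "dy": -291.8, "dz": 0, "ax": 0, "ay": 0, "az": 82}, {"dx": -97, "dy": -291.8, "dz": 0, "ax": 0, "ay": 0, "az": 82}, {"dx": -97, "dy": -291.8, "dz": 0, "ax": 0, "ay": 0, "az": 82}, {"dx": -97, "dy": -291.8, "dz": 0, "ax": 0, "ay": 0, "az": 82}, {"dx": -97, "dy": -291.8, "dz": 0, "ax": 0, "ay": 0, "az": 82}, {"dx": -97, "dy": -291.8, "dz": 0, "ax": 0, "ay": 0, "az": 82}]}}

```text
clock: 19.52
tcp_pos: [0.5555, -0.031, 0.1036]
ee_rot: [-0.001, 0.687, 0.726, -0.001]
contact_force: [-0.3, 0.2, -3.8]
gripper_width: 0.021
```

```bash
python3 br.py
python3 - <<'E'
from h import *
im,P,T=cam("top"); hsv=cv2.cvtColor(im,cv2.COLOR_RGB2HSV)
g=(hsv[...,0]>45)&(hsv[...,0]<85)&(hsv[...,1]>100)&(P[...,2]>.07)&(P[...,2]<.2)&(abs(P[...,0]-.55)<.05)&(abs(P[...,1]-.07)<.06)
q=P[g]; print("tab top",len(q),np.median(q,0) if len(q) else 0,q.min(0) if len(q) else 0,q.max(0) if len(q) else 0)
go(.556,-.0315,.0485,93)
E
```

```text
bar 8743
tilt x,y deg [ 0.6 -0.5] z0 -0.0142 [-0.075 -0.022 -0.037] [ 0.11   0.023 -0.011]
((0.017245478928089142, 0.0006499346345663071), (0.044219184666872025, 0.18463794887065887), 89.42028045654297)
tab 1761 [ 0.093 -0.006 -0.035] [ 0.12   0.003 -0.031]
tab top 36 [0.54865788 0.08541879 0.1388635 ] [0.54621509 0.07883847 0.1127328 ] [0.55328753 0.09172359 0.14257317]
d [-0.5  0.2 55.5] a [-0.  -0.   0.1] t 19.62 tcp [ 0.5559 -0.031   0.104 ] j [ 0.26  0.55 -0.38  1.85  0.28  0.79 -0.21] w 0.021
```

>>> {"name": "move_arm", "arguments": {"plan": [{"dx": 0, "dy": 0, "dz": 25, "ax": 0, "ay": 0, "az": 0}, {"dx": 0, "dy": 0, "dz": 42, "ax": 0, "ay": 0, "az": 0}, {"dx": 0, "dy": 0, "dz": 50, "ax": 0, "ay": 0, "az": 0}, {"dx": 0, "dy": 0, "dz": 53, "ax": 0, "ay": 0, "az": 0}, {"dx": 0, "dy": 0, "dz": 53, "ax": 0, "ay": 0, "az": 0}, {"dx": 0, "dy": 0, "dz": 53, "ax": 0, "ay": 0, "az": 0}]}}

```text
clock: 20.38
tcp_pos: [0.5567, -0.031, 0.0521]
ee_rot: [0.0, 0.688, 0.725, 0.0]
contact_force: [-0.6, -0.4, -3.6]
gripper_width: 0.0213
```

>>> {"name": "move_arm", "arguments": {"plan": [{"dx": 0, "dy": 0, "dz": 1, "ax": 0, "ay": 0, "az": 0}, {"dx": 0, "dy": 0, "dz": 1.5, "ax": 0, "ay": 0, "az": 0}, {"dx": 0, "dy": 0, "dz": 1.5, "ax": 0, "ay": 0, "az": 0}]}}

```text
clock: 20.75
tcp_pos: [0.5562, -0.0311, 0.05]
ee_rot: [0.0, 0.688, 0.725, -0.0]
contact_force: [-0.1, -0.1, -4.1]
gripper_width: 0.0212
```

Still carrying the full weight, so I'll go down in small steps until contact.

>>> {"name": "move_arm", "arguments": {"plan": [{"dx": 0, "dy": 0, "dz": 0.7, "ax": 0, "ay": 0, "az": 0}, {"dx": 0, "dy": 0, "dz": 1.2, "ax": 0, "ay": 0, "az": 0}, {"dx": 0, "dy": 0, "dz": 1.2, "ax": 0, "ay": 0, "az": 0}]}}

```text
clock: 21.12
tcp_pos: [0.5561, -0.031, 0.0487]
ee_rot: [-0.0, 0.688, 0.725, -0.0]
contact_force: [1.0, 0.4, -3.6]
gripper_width: 0.0209
```

```bash
python3 -c "
from h import *
s=arm.get_state();print(s['contact_force'],s['tcp_pos'])"; python3 br.py
```

```text
[ 0.9693623   0.36333283 -3.61520523] [ 0.55613001 -0.03102247  0.04870086]
bar 8620
tilt x,y deg [ 0.64 -0.36] z0 -0.0144 [-0.076 -0.023 -0.037] [ 0.112  0.023 -0.001]
((0.01793837547302246, 0.00037529319524765015), (0.044480856508016586, 0.18716049194335938), 88.59932708740234)
tab 1757 [ 0.093 -0.006 -0.035] [ 0.12   0.003 -0.031]
```

>>> {"name": "move_arm", "arguments": {"plan": [{"dx": 0, "dy": 0, "dz": 0.6, "ax": 0, "ay": 0, "az": 0}, {"dx": 0, "dy": 0, "dz": 0.6, "ax": 0, "ay": 0, "az": 0}, {"dx": 0, "dy": 0, "dz": 0.6, "ax": 0, "ay": 0, "az": 0}]}}

```text
clock: 21.55
tcp_pos: [0.5562, -0.031, 0.0484]
ee_rot: [0.0, 0.688, 0.725, 0.0]
contact_force: [-0.7, -0.8, 0.3]
gripper_width: 0.021
```

>>> {"name": "move_arm", "arguments": {"plan": [{"dx": 0, "dy": 0, "dz": 0.6, "ax": 0, "ay": 0, "az": 0}, {"dx": 0, "dy": 0, "dz": 0.6, "ax": 0, "ay": 0, "az": 0}, {"dx": 0, "dy": 0, "dz": 0.6, "ax": 0, "ay": 0, "az": 0}]}}

```text
clock: 21.92
tcp_pos: [0.5563, -0.031, 0.0483]
ee_rot: [0.0, 0.688, 0.725, -0.0]
contact_force: [-1.9, 0.2, 6.7]
gripper_width: 0.021
```

Contact made, with the load now carried by the post and spacer. Releasing and retreating.

>>> {"name": "move_arm", "arguments": {"plan": [{"dx": 0, "dy": 0, "dz": -0.6, "ax": 0, "ay": 0, "az": 0}, {"dx": 0, "dy": 0, "dz": -0.6, "ax": 0, "ay": 0, "az": 0}]}}

```text
clock: 22.18
tcp_pos: [0.5562, -0.031, 0.0483]
ee_rot: [0.0, 0.688, 0.725, 0.0]
contact_force: [-1.9, -0.6, 3.9]
gripper_width: 0.0213
```

>>> {"name": "move_arm", "arguments": {"plan": [{"dx": 0, "dy": 0, "dz": 0, "ax": 0, "ay": 0, "az": 0}, {"dx": 0, "dy": 0, "dz": 0, "ax": 0, "ay": 0, "az": 0}, {"dx": 0, "dy": 0, "dz": 0, "ax": 0, "ay": 0, "az": 0}, {"dx": 0, "dy": 0, "dz": 0, "ax": 0, "ay": 0, "az": 0}], "grip": 0.6}}

```text
clock: 22.68
tcp_pos: [0.5563, -0.031, 0.0481]
ee_rot: [0.0, 0.688, 0.725, 0.0]
contact_force: [-0.8, 0.9, 0.3]
gripper_width: 0.0511
```

>>> {"name": "move_arm", "arguments": {"plan": [{"dx": 0, "dy": 0, "dz": -15, "ax": 0, "ay": 0, "az": 0}, {"dx": 0, "dy": 0, "dz": -40, "ax": 0, "ay": 0, "az": 0}, {"dx": 0, "dy": 0, "dz": -90, "ax": 0, "ay": 0, "az": 0}, {"dx": 0, "dy": -60, "dz": -120, "ax": 0, "ay": 0, "az": 0}, {"dx": 0, "dy": -110, "dz": -120, "ax": 0, "ay": 0, "az": 0}, {"dx": 0, "dy": -110, "dz": -120, "ax": 0, "ay": 0, "az": 0}, {"dx": 0, "dy": -110, "dz": -120, "ax": 0, "ay": 0, "az": 0}]}}

```text
clock: 23.55
tcp_pos: [0.4474, -0.0369, 0.1692]
ee_rot: [0.001, 0.688, 0.725, 0.001]
contact_force: [0.0, -0.9, -0.5]
gripper_width: 0.0516
```

Run:
```python
from h import *
a,P,T=cam("wrist"); im,P,T=cam("top"); hsv=cv2.cvtColor(im,cv2.COLOR_RGB2HSV)
near=(abs(P[...,0]-.556)<.05)&(abs(P[...,1]+.03)<.13)
b=near&(abs(P[...,2]-.063)<.008)&(hsv[...,2]>120)
q=P[b]; print("bar",len(q),cv2.minAreaRect(q[:,:2].astype(np.float32)) if len(q) else 0)
c=np.linalg.lstsq(np.c_[q[:,:2],np.ones(len(q))],q[:,2],rcond=None)[0]; print("tilt deg",np.degrees(c[:2]),"z",np.median(q[:,2]))
h=near&(P[...,2]>.083)&(P[...,2]<.11); q=P[h]; print("handle",len(q),cv2.minAreaRect(q[:,:2].astype(np.float32)) if len(q) else 0)
save("end",np.hstack([cv2.resize(a,(400,300)),cv2.resize(im[130:280,160:360],(400,300))]))
s=arm.get_state(); print(s["clock"],s["contact_force"])
```

```text
bar 538 ((0.5587306022644043, -0.026844888925552368), (0.0404474213719368, 0.17788293957710266), 2.9499154090881348)
tilt deg [ 0.1901925  -0.32976291] z 0.06437613185818025
handle 1 ((0.5553462505340576, 0.09030457586050034), (0.0, 0.0), 0.0)
23.65 [ 1.02774188  0.55000633 -0.08885924]
```

View pics/end.png

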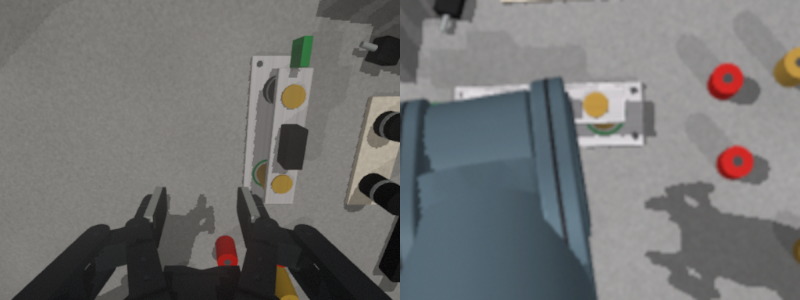

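The final view shows the bar across the post and spacer in line with the plate, and the gripper is clear. Handing in.

```bash
python3 -c "
from workcell import arm
print(arm.hand_in())"
```

```text
the job is handed in; nothing more can be done
None
```

The job is done and handed in at about 24 s on the clock. The plate carries post_45, so I stood the brass spacer_45 on the green ring. I then slid the bridge out by its tab, let go, and carried it by its handle onto the post and spacer.

**Last checks**
- **Spacer:** before the bridge went on, it was upright and within about 1 mm of the ring centre.
- **Bridge centring:** it measured about 4 mm off the plate's centre in a partly occluded view; the limit is 15 mm.
- **Bridge angle and level:** its angle matches the plate's to within about 0.5°, and tilt is about 0.4°. The bar's top is at about 64 mm, and 63 mm is expected.
- **Contact:** the wrist force showed the weight pass to the supports before I released. The gripper is clear and no force shows on it.
- **Other objects:** I did not re-measure the spare spacers or the bystanders at the end. The top picture taken after sliding the bridge out showed them all in place.

**What disagreed**
- **Fingertips:** all cameras put the tips about 20 mm behind the TCP, but `tip_reach` says 8 mm ahead of it. My first grip on the tab closed in the air above it, so I used the measured offset after that. By that offset, the spacer was probably held only near its top edge.
- **Cameras:** the top and wrist cameras differed by 3–4 mm. I used the top camera's frame, which matched where the spacer ended up.
- **Refused move:** one early move call was refused because its rows lacked keys; nothing moved.

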